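# Put the hand lens back into its latched case

## Robot

A 6-joint arm with a two-finger parallel gripper is mounted at the origin on a cart in front of the work surface, level with it; the furniture and walls round the work are solid. World frame = base frame: x ahead of the robot, y to its left, z up, the work surface at z = 0. Lengths are in mm, angles in rad, forces in N, time in s.
With the tool pointing down it reaches from about 350 to 975 mm from the base axis. Payload 7.1 kg.
Tool frame: the origin (TCP) lies at the centre of the arm's flange, where the gripper is bolted on; the fingertips stand 182 mm ahead of it and the grasp point (between the pads) lies 163 mm ahead of it; x points along the fingers, y is the direction in which the jaws open and shut, and the axes are right-handed (so a half turn about x gives the same grasp; the last joint's range is limited). The gripper opens to 88 mm and grips with 3 to 60 N. Pads are 20 mm wide; open, the fingers measure 115 mm over their backs; the gripper's body (75 mm by 178 mm) begins 61 mm behind the grasp point.
Start: joints at [-1.205, 0.423, 1.63, -0, 1.089, -0.019], TCP at [234.625, -579.273, 404.675] pointing down, gripper open.
Joint ranges: [-3, 3], [-0.9, 2.11], [0.09, 2.58], [-1.31, 4.45], [0.11, 2.69], [-2.54, 2.54]. Speed limits (rad/s): [2.39, 2.39, 3.01, 3.14, 3.14, 3.14].

## Interface

Orientations are given as a rotation vector (axis times angle).
In Python, from workcell import readout, viewer, workorder, models gives the robot as it stands. The module is installed in compiled form; this text tells all that it offers.
- The arm moves only by the tool apply_moves, never from a script. Its argument "commands" is a list that holds one entry, the list of rows, each a list of 4 numbers: the shift along the world's x, y, z in m, then the turn about the world's z in rad. A call has 1 to 8 rows; each row is the pose to reach, as a shift and turn from the pose commanded when the call began; what a row does not reach only later rows make up. A row lasts 1/8 s, in which the tool goes at most 62.5 mm and 10.7 degrees, less where a joint would pass 70% of its speed; a pose out of reach is approached as far as the arm can. A call with a gripper value outside its range is refused whole. "gripper" is the finger opening in m, from 0 to 0.0878, set as the call begins (left out, the last holds). The fingers move at their own pace and stop on an object; the grip force is fixed at half the most. Time passes only in rows, so rows that repeat a pose let the fingers close. It gives the time, the measured TCP pose, the force and the opening at its end, in the units of the state.
- readout.get_obs(): the state, without advancing time (a new reading comes with each control period).
- viewer.get_image(name): name is "scene" or "top" or "wrist"; returns a dict with "color" (480x640x3 uint8, red, green, blue), "vertical_fov" (degrees; the focal length in pixels is half the picture's height over the tangent of half this angle, whatever the lens; pixels are square), "cx", "cy" (the principal point, pixels), "D" ([k1, k2, p1, p2, k3] as OpenCV has them; the pictures are not rectified), "rvec" (rotation vector, rad) and "tvec" (3), from world to camera coordinates, as OpenCV has them. Camera axes: x right, y down, z forward; pixel columns grow to the right and rows downward; lengths in mm; the calibration is good to about 2 mm. A picture is of the moment at which its call begins. There is no depth.
- workorder.close_job(): hands the job in, once; it reports no verdict.
Trained networks look in the newest picture that a camera, given by its name, has taken for a name from the list of things; names that differ only in an ending like _2 or _b are one class to them, and where a whole thing is asked for, a point or a joint stands for the part that bears it (a point fixed in the world has none). Each returns a list of dicts, best first, with "conf" (0 to 1); they miss things now and then, are a little off and sometimes report something else, mostly with a low value. They report only what shows in the picture. A call takes as long as a camera call.
- models.search_frame(camera, label): "position" ([x, y, z] in mm, in world coordinates, good to about 4 mm: the middle of the surface that is visible of it).
- models.place_of(camera, label): "position" ([x, y, z] in mm, in world coordinates, good to about 4 mm: a listed point, or the origin of a listed thing).
The state is a dict: "t": time; "qpos": joint angles; "qvel": joint speeds; "joint_torque": joint torques, N m; "ee_pos": TCP position; "orientation": TCP orientation; "ft_force": force on the tool from outside, world axes, zero at the start; "moment": the same for the moment, N m; "width": finger opening in mm.
Only numpy, scipy, OpenCV 4.12 (cv2) and the standard library are available. Lean on these libraries where they do the work, as an engineer would, in place of code of your own. Each camera call takes 0.05 s, during which the arm holds its last target.

## Task

Put the hand lens away: swing the latch lever on the front of the grey case fully clear of the lid, open the lid until it stands upright or leans back, then lay the hand lens gently in its shaped pocket, flat and the same way up, the round glass in the round seat and the handle between its two rails. Leave the lid open, and do not knock over or shove the strainer or the dropper bottle.

Things in the scene. Friction and masses are not known exactly. Their poses are not given: they have to be found in the camera images.
- case: grey case fixed to the table, 136 (x) x 204 (y) mm, walls 5 mm thick, 30 mm high, floor at 4 mm; origin under its centre, front faces -x. Shut lid: top at 39 mm. Black insert inside: round seat with a rib towards +y, two handle rails towards -y; seat surfaces at 9 mm, rib and rail tops at 16 mm. Between them (case y -55 to 0 mm), beside the handle, it is free to the floor for the fingers
- pocket_round (a point): centre of the round seat, on the seat surface: case frame (0, 49.5, 9) mm. The rib round it is 77 mm in inner diameter at the bottom, flaring outward, open towards the handle
- pocket_handle (a point): point on the seat surface between the two handle rails, case frame (0, -80, 9) mm; the rails are 26 mm long, about 19 mm apart at seat height and flare outward. The handle's end belongs here
- latch (a joint): latch lever: turns on an upright pivot on a bracket at the front right of the case. 0: points straight back (case +x) over the lid and holds it down; grows clockwise seen from above, to 1.9, swinging to the right (case -y). Clear of the lid from 1.4. Stiff enough to stay where it is left
- latch_pivot (a point): the lever's pivot axis, case frame (-88, -75, 45) mm; the lever is a flat steel bar 14 mm wide, 8 mm high, reaching 62 mm from the pivot
- latch_post (a point): on the black upright round post at the lever's free end (14 mm diameter, its top 39 mm above the lever's underside, 52 mm from the pivot), 9 mm below the post's top; moves with the lever; height 71 mm
- lid (a joint): lid of the case, hinged on its back rim: 0 shut, grows as it opens, 1.57 upright, stops at 1.85. Its stiff hinge keeps it where it is left
- lid_hinge (a point): on the lid's hinge axis, case frame (66, 0, 31) mm; axis along case y. The lid is 8 mm thick and reaches 134 mm forward of the axis
- lid_bar (a point): middle of the steel bar handle on the lid's top: round bar 10 mm thick, 76 mm long along case y, 111 mm in front of the hinge axis and 40 mm above it when shut (32 mm above the lid's top); moves with the lid
- lens: hand lens lying on the table: round glass in a frame, 71 mm diameter and 9 mm thick, with a straight black round handle 11 mm thick; 170 mm long in all along its own y. Origin in the middle of its length at the underside: glass centre at y +49.5 mm, handle from y -1 to -85 mm
- lens_round (a point): centre of the glass at the underside of the lens, lens frame (0, 49.5, 0) mm
- lens_handle (a point): on the handle near its free end, at underside level, lens frame (0, -80, 0) mm
- lens_grip (a point): good place to grip the handle, on its axis near the glass, lens frame (0, -18, 5.5) mm
- tea_strainer: bystander: pale strainer with a deep round bowl and a handle, 72 x 194 x 32 mm, lying near the lens; origin in the middle of its length at the underside
- dropper: bystander: dropper bottle, 29 mm diameter, 96 mm high, right of the case; origin at its underside

How it is judged (in metres and radians):
On the way, in this order (a step that is already met when the one before it is completed fails the run):
1. the latch lever is swung clear of the lid (value of joint latch above 1.4 rad and value of joint lid below 0.1 rad), for 0.1 s.
2. the lid stands upright or leans back (value of joint lid above 1.45 rad), for 0.2 s.
At the end, for the whole second after the job is handed in: Latch above 1.4, lid above 1.45; the lens rests still in its pocket, same side up as at first: glass centre within 6 mm and handle end within 8 mm of the pocket points seen from above, both at most 3 mm above the seat, tilt under 0.06 rad (value of joint latch above 1.4 rad and value of joint lid above 1.45 rad and horizontal distance between lens_round and pocket_round below 0.006 m and horizontal distance between lens_handle and pocket_handle below 0.008 m and z of lens_round in the frame of pocket_round below 0.003 m and z of lens_handle in the frame of pocket_handle below 0.003 m and angle between lens's own z axis and vertical below 0.06 rad and linear speed of lens below 0.02 m/s); the robot touches nothing.
It fails at once if the lens is dropped or thrown (moves faster than 0.5 m/s while the fingers do not touch it) (contact force between the fingers and lens below 0.05 N and linear speed of lens above 0.5 m/s).
It fails at once if the strainer is shoved by more than 4 cm (distance of tea_strainer from where it was at the start of the episode above 0.04 m).
It fails at once if the dropper bottle is shoved by more than 4 cm or tipped over (distance of dropper from where it was at the start of the episode above 0.04 m or angle between dropper's own z axis and vertical above 0.5 rad).
It also fails if it takes over 70 s, if anything falls off the work surface, if the arm or the gripper's body presses on something with over 40 N, if the wrist force passes 120 N, or if a joint passes its speed limit or range.

## Working session

There is one attempt and no reset: what is moved stays moved. The work goes in short steps, Python scripts to look and compute and a tool call to move; the robot and the scene stay as the last step left them, time stands still between calls to the robot, and variables do not carry over. Pictures are saved under pics/ and viewed, and the job is handed in when it is done.

Besides the shell and the picture viewer there is one more tool, called after "Call:" as name([rows], argument=value, ...), one row to a line, values as JSON. apply_moves: Moves the arm, as the interface text tells. Its arguments: {"type":"object","properties":{"commands":{"type":"array","items":{"type":"array","items":{"type":"array","items":{"type":"number"}}}},"gripper":{"type":"number"}},"required":["commands"]}

```bash
mkdir -p pics; cat > h.py <<'E'
import numpy as np, cv2
from workcell import readout, viewer, workorder, models
def shot(n,f):
    im=viewer.get_image(n); cv2.imwrite(f'pics/{f}.png',cv2.cvtColor(im['color'],cv2.COLOR_RGB2BGR)); return im
def cam(im):
    f=240/np.tan(np.radians(im['vertical_fov'])/2)
    return np.array([[f,0,im['cx']],[0,f,im['cy']],[0,0,1]]),np.array(im['D'],float),np.array(im['rvec'],float),np.array(im['tvec'],float)
def proj(im,P):
    K,D,r,t=cam(im); return cv2.projectPoints(np.array(P,float).reshape(-1,1,3),r,t,K,D)[0].reshape(-1,2)
def ray(im,uv,z):
    K,D,r,t=cam(im); R=cv2.Rodrigues(r)[0]
    p=cv2.undistortPoints(np.array(uv,float).reshape(-1,1,2),K,D).reshape(-1,2)
    d=(R.T@np.c_[p,np.ones(len(p))].T).T; C=-R.T@t
    s=(z-C[2])/d[:,2]; return C+s[:,None]*d
E
python3 - <<'E'
from h import *
for c in ['scene','top','wrist']:
    im=shot(c,c+'0'); K,D,r,t=cam(im); print(c,K[0,0],(-cv2.Rodrigues(r)[0].T@t).round(0))
    for l in ['case','pocket_round','pocket_handle','latch_pivot','latch_post','lid_hinge','lid_bar','lens','lens_round','lens_handle','lens_grip','tea_strainer','dropper']:
        print(l,[(np.round(o['position']).tolist(),round(o['conf'],2)) for o in models.place_of(c,l)[:2]])
o=readout.get_obs();print(o)
E
```

```text
scene 473.14757450731685 [ 68. 701. 476.]
case [([581.0, -2.0, -4.0], 0.63)]
pocket_round [([588.0, 50.0, 6.0], 0.7)]
pocket_handle [([583.0, -83.0, 11.0], 0.91), ([462.0, 271.0, 6.0], 0.24)]
latch_pivot [([490.0, -72.0, 42.0], 0.52)]
latch_post [([546.0, -84.0, 70.0], 0.77)]
lid_hinge [([656.0, -4.0, 28.0], 0.63)]
lid_bar [([541.0, 30.0, 72.0], 0.9)]
lens [([448.0, 290.0, -3.0], 0.77)]
lens_round [([448.0, 341.0, -1.0], 0.62), ([655.0, -1.0, 30.0], 0.31)]
lens_handle [([460.0, 209.0, 1.0], 0.64)]
lens_grip [([460.0, 275.0, 5.0], 0.69)]
tea_strainer [([627.0, 254.0, -5.0], 0.76), ([654.0, -2.0, 28.0], 0.48)]
dropper [([614.0, -278.0, -3.0], 0.52)]
top 517.2411999278335 [ 404.   29. 1149.]
case [([459.0, 293.0, 3.0], 0.67), ([497.0, -69.0, 47.0], 0.35)]
pocket_round [([588.0, 47.0, 11.0], 0.93), ([627.0, 254.0, 0.0], 0.43)]
pocket_handle [([581.0, -81.0, 10.0], 0.94)]
latch_pivot [([497.0, -73.0, 46.0], 0.76)]
latch_post []
lid_hinge [([656.0, -6.0, 32.0], 0.68)]
lid_bar [([542.0, 29.0, 73.0], 0.76), ([461.0, 211.0, 0.0], 0.53)]
lens [([458.0, 291.0, -0.0], 0.76)]
lens_round []
lens_h
[... 374 characters left out ...]
 []
tea_strainer []
dropper []
{'t': 2.1, 'qpos': array([-1.20501989e+00,  4.23108442e-01,  1.62990948e+00, -5.90273082e-06,
        1.08859898e+00, -1.89813862e-02]), 'qvel': array([-1.07667466e-03, -9.56578211e-07,  5.12969689e-04, -1.47641835e-04,
        2.17836258e-03, -9.38586487e-04]), 'joint_torque': array([ 2.72075513e-04, -5.44568181e+01, -2.74040562e+01,  6.44782581e-02,
        1.68245489e-02, -1.05734796e-05]), 'ee_pos': array([ 234.61175019, -579.27530508,  404.66605487]), 'orientation': array([ 2.01067497,  0.39168335, -2.01069409]), 'ft_force': array([-0.1413395 , -0.51496408,  0.34647162]), 'moment': array([-0.01441227, -0.01509058,  0.07962634]), 'width': 87.48658217931086}
```

View pics/scene0.png

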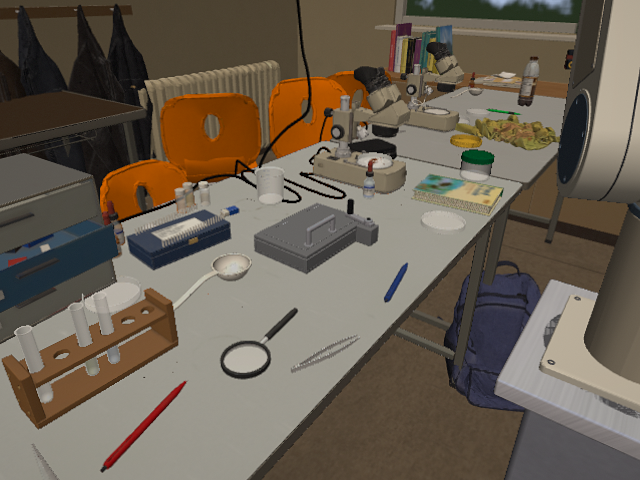

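View pics/top0.png

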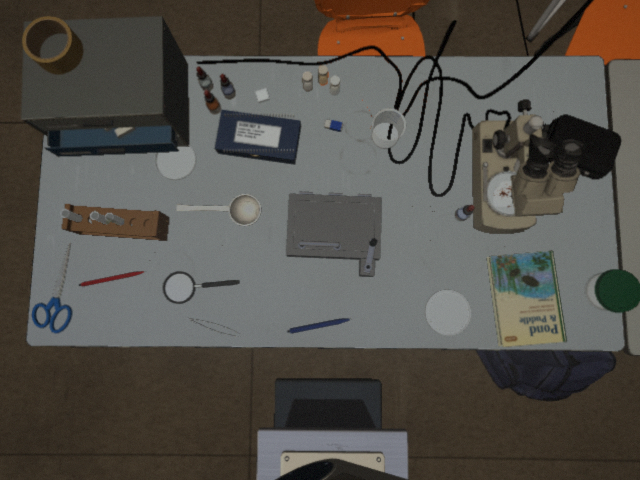

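The scene view shows the case around (320,235), the post at (350,207) and the lens at (245,358). The top view agrees: case about (335,225), lens about (180,287), dropper (464,213). Next I'll zoom in to refine the case pose.

```bash
cat >> h.py <<'E'
def overlay(im,P,box,f,s,closed=True):
    a=cv2.cvtColor(im['color'],cv2.COLOR_RGB2BGR); x0,y0,x1,y1=box
    a=cv2.resize(a[y0:y1,x0:x1],None,fx=s,fy=s,interpolation=cv2.INTER_CUBIC)
    for Q in P:
        q=((proj(im,Q)-[x0,y0]+.5)*s*8).astype(int)
        if len(q)>1: cv2.polylines(a,[q],False,(0,0,255),1,cv2.LINE_AA,3)
        else: cv2.circle(a,tuple(q[0]),3*8,(0,255,0),1,cv2.LINE_AA,3)
    cv2.imwrite(f'pics/{f}.png',a)
def C(p,x,y,th):
    p=np.atleast_2d(np.array(p,float)); c,s=np.cos(th),np.sin(th)
    return np.c_[x+c*p[:,0]-s*p[:,1],y+s*p[:,0]+c*p[:,1],p[:,2]]
E
python3 - <<'E'
from h import *
pose=(587,-2,0.0)
r=lambda z,a=-68,b=68:[[a,-102,z],[b,-102,z],[b,102,z],[a,102,z],[a,-102,z]]
P=[C(r(39),*pose),C(r(0),*pose),C([[-88,-75,49]],*pose),C([[-45,-9,71],[-45,67,71]],*pose)]
im=viewer.get_image('top');overlay(im,P,(270,170,400,290),'ctop',5)
im=viewer.get_image('scene');overlay(im,P,(230,180,400,290),'cscene',4)
E
```

```text
(no output)
```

View pics/ctop.png

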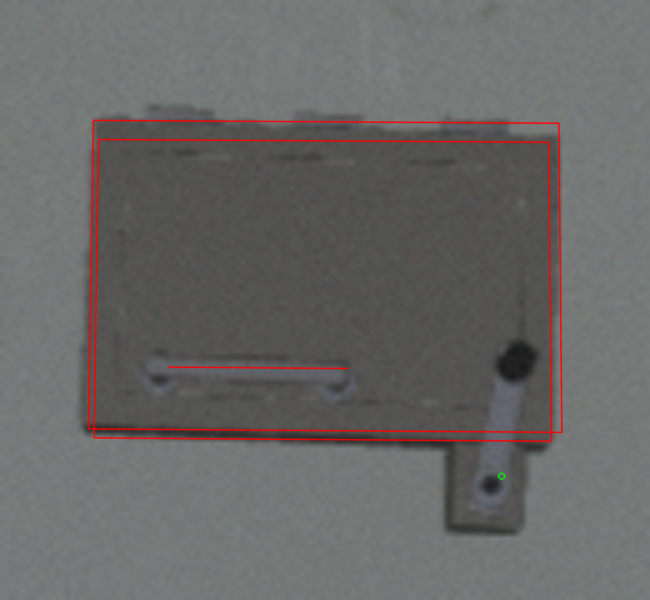

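View pics/cscene.png

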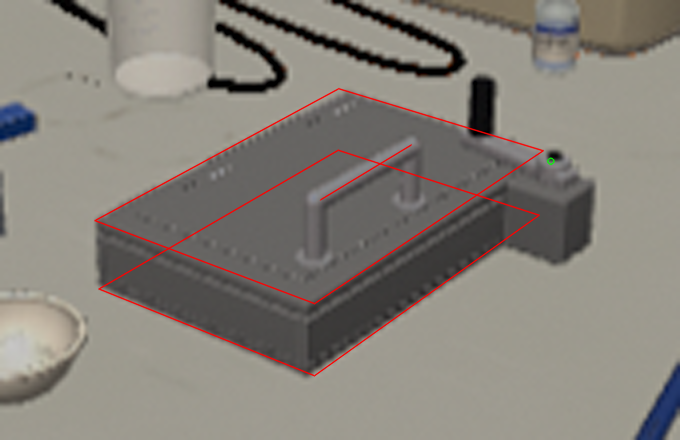

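```bash
cat > fit.py <<'E'
from h import *
from scipy.optimize import least_squares
it=viewer.get_image('top'); isc=viewer.get_image('scene')
T=[((93,429),(-68,102,39)),((545,443),(-68,-102,39)),((557,137),(66,-102,39)),((95,119),(66,102,39)),((490,484),(-88,-75,50))]
S=[((96,221),(66,102,39)),((315,303),(-68,102,39)),((315,375),(-68,102,0)),((553,157),(-88,-75,50))]
def f(p):
    o=[]
    for im,L,x0,y0,s,w in((it,T,270,170,5,1),(isc,S,230,180,4,1)):
        q=proj(im,C([l[1] for l in L],*p)); o.append((q-(np.array([l[0] for l in L])/s+[x0,y0]-.5))*w)
    return np.concatenate(o).ravel()
r=least_squares(f,[587,-2,0],loss='soft_l1',x_scale=[1,1,.01]); p=r.x; print(p.round(3)); print(f(p).reshape(-1,2).round(1).tolist())
rr=lambda z,a=-68,b=68:[[a,-102,z],[b,-102,z],[b,102,z],[a,102,z],[a,-102,z]]
P=[C(rr(39),*p),C(rr(0),*p),C([[-88,-75,50]],*p),C([[-45,-38,71],[-45,38,71]],*p)]
overlay(it,P,(270,170,400,290),'ctop2',5);overlay(isc,P,(230,180,400,290),'cscene2',4)
print('pivot',C([-88,-75,45],*p),'bar y0',C([-45,0,71],*p))
# post top centre in top (517,360)/5 z=80 ; bar ends
print('post',ray(it,[[270+517/5-.5,170+360/5-.5]],80), ray(isc,[[230+482/4-.5,180+79/4-.5]],80))
print('bar',ray(it,[[270+158/5,170+367/5],[270+338/5,170+373/5]],71),ray(isc,[[230+316/4,180+198/4],[230+413/4,180+143/4]],71))
E
python3 fit.py
```

```text
[ 5.84996e+02 -1.29200e+00 -1.80000e-02]
[[-1.9, -0.1], [2.4, -0.5], [0.5, -0.2], [-0.2, 1.2], [1.2, -0.1], [0.6, 0.0], [-0.8, 0.5], [-0.8, 0.6], [0.2, 1.3]]
pivot [[495.66124293 -74.69664636  45.        ]] bar y0 [[ 5.40003398e+02 -4.82272817e-01  7.10000000e+01]]
post [[544.72029072 -80.90792783  80.        ]] [[547.00788345 -84.12390236  80.        ]]
bar [[540.79625283  67.90691294  71.        ]
 [538.80210006  -7.74609285  71.        ]] [[542.47537517  65.85062978  71.        ]
 [540.04485204 -11.63518061  71.        ]]
```

View pics/ctop2.png

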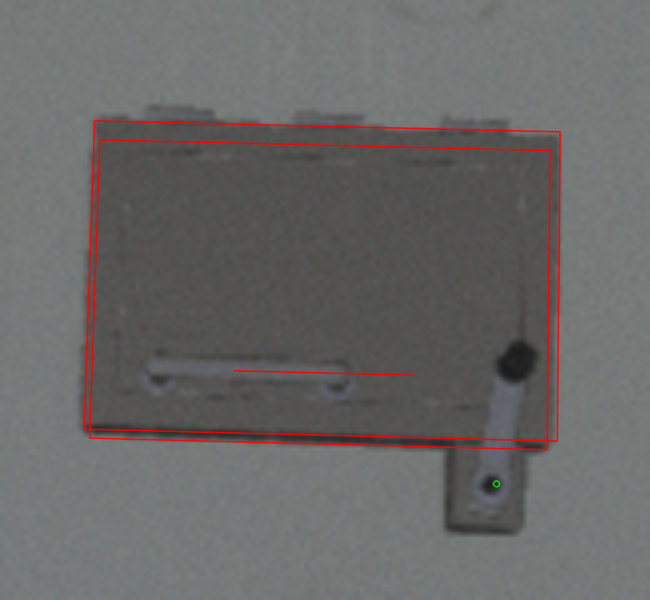

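View pics/cscene2.png

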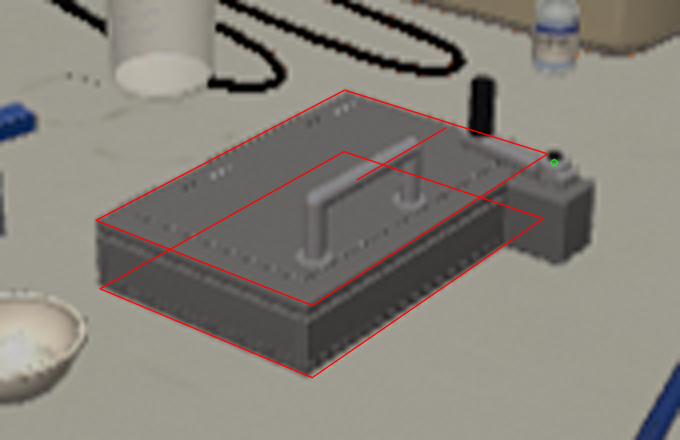

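```bash
python3 - <<'E'
from h import *
o=readout.get_obs();print(cv2.Rodrigues(o['orientation'])[0].round(3))
im=viewer.get_image('top')
overlay(im,[],(155,180,275,310),'ltop',5)
E
```

```text
[[ 0.     0.375 -0.927]
 [-0.    -0.927 -0.375]
 [-1.     0.     0.   ]]
```

View pics/ltop.png

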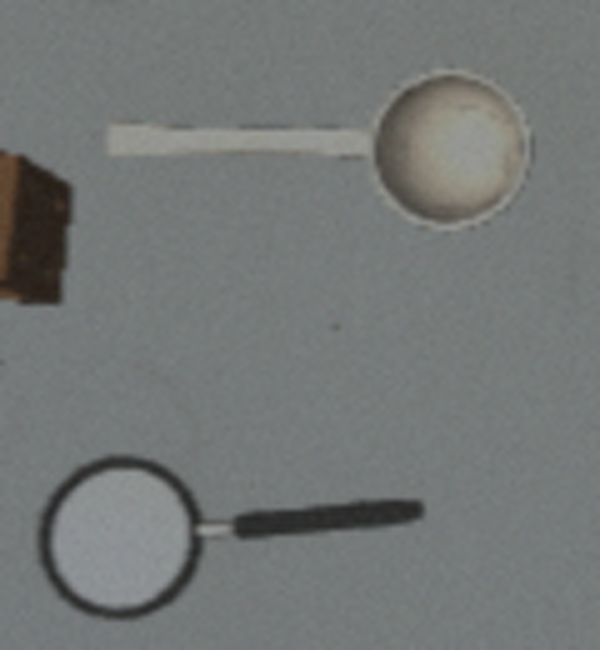

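Jaw axis is now at -1.19 rad and the lens yaw is about +0.09. I'll go to above the post, turning the jaw to +1.4 on the way.

```bash
python3 - <<'E'
from h import *
im=viewer.get_image('top')
g=ray(im,[[178.7,286.9],[121/5+154.5,537/5+179.5]],5); e=ray(im,[[239.1,281.5]],5.5); print(g,e, np.linalg.norm(g[0]-e[0]))
e=e[0];g=g[0]; print('yaw',np.arctan2(-(g-e)[0],(g-e)[1]))
E
```

```text
[[450.51724153 340.2306357    5.        ]
 [450.51724153 340.2306357    5.        ]] [[463.31485822 207.27374602   5.5       ]] 133.57231564126252
yaw 0.09595826500405369
```

View pics/wrist0.png

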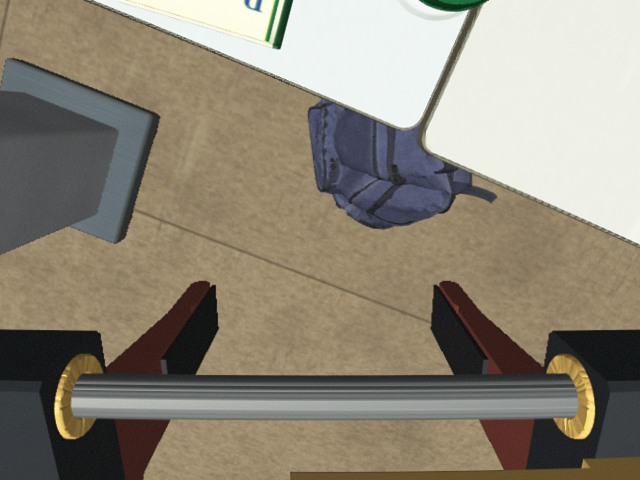

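Call:
apply_moves([
  [[0.04, 0.06, 0, 0.18], [0.08, 0.12, 0, 0.36], [0.12, 0.18, 0, 0.54], [0.16, 0.24, 0, 0.72], [0.2, 0.3, 0, 0.9], [0.23, 0.35, 0, 1.08], [0.26, 0.4, 0, 1.26], [0.28, 0.45, 0, 1.44]],
], gripper=0.05)

```text
t: 3.4
ee_pos: [502.3, -155.0, 405.0]
orientation: [1.016, 1.32, -1.015]
ft_force: [1.1, -0.1, -0.5]
width: 50.1
```

The wrist view shows two blocks, at (50,400) and (600,400), joined by a shaft. Whether they move with the fingers decides clearance to the opened lid, so I'll check it at 50 mm opening.

```bash
python3 - <<'E'
from h import *
im=shot('wrist','w1');o=readout.get_obs();print(o['qpos'].round(2),o['ee_pos'])
R=cv2.Rodrigues(o['orientation'])[0];print(R.round(2)); K,D,r,t=cam(im);Rc=cv2.Rodrigues(r)[0];print('cam in tool',(R.T@(-Rc.T@t-o['ee_pos'])).round(1),(Rc@R).round(2),K[0,2],K[1,2])
E
```

```text
[-0.31  0.28  1.85  0.    1.01 -0.58] [ 504.27938706 -149.93253885  405.00416376]
[[ 0.    0.96  0.27]
 [ 0.    0.27 -0.96]
 [-1.    0.   -0.  ]]
cam in tool [ 21.7  -3.  -67.9] [[ 0.    1.    0.01]
 [-0.27 -0.01  0.96]
 [ 0.96 -0.    0.27]] 324.2110476257818 240.37459717117005
```

View pics/w1.png

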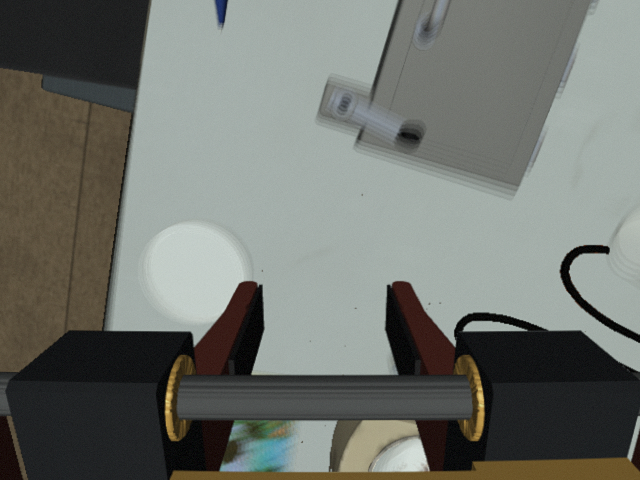

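The blocks do travel with the fingers, but a rod runs out past them. I'll look at the gripper from outside.

```bash
python3 - <<'E'
from h import *
o=readout.get_obs();R=cv2.Rodrigues(o['orientation'])[0]
for c in ('scene','top'):
    im=viewer.get_image(c)
    L=lambda *ps:np.array([o['ee_pos']+R@np.array(p,float) for p in ps])
    P=[L((102,-89,0),(102,89,0)),L((182,0,0))]
    q=proj(im,P[0]);print(c,q)
    u,v=q.mean(0).astype(int); 
    overlay(im,P,(max(0,u-90),max(0,v-80),min(640,u+90),min(480,v+80)),c+'g',4)
E
```

```text
scene [[438.37990227  91.47761363]
 [347.75352379  84.14332572]]
top [[444.78506331 301.28144171]
 [413.43620749 197.23023786]]
```

View pics/sceneg.png

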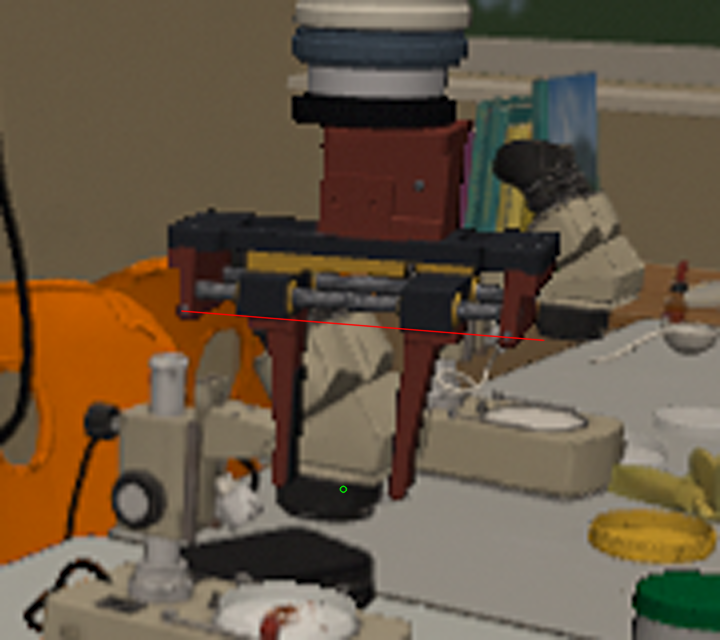

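View pics/topg.png

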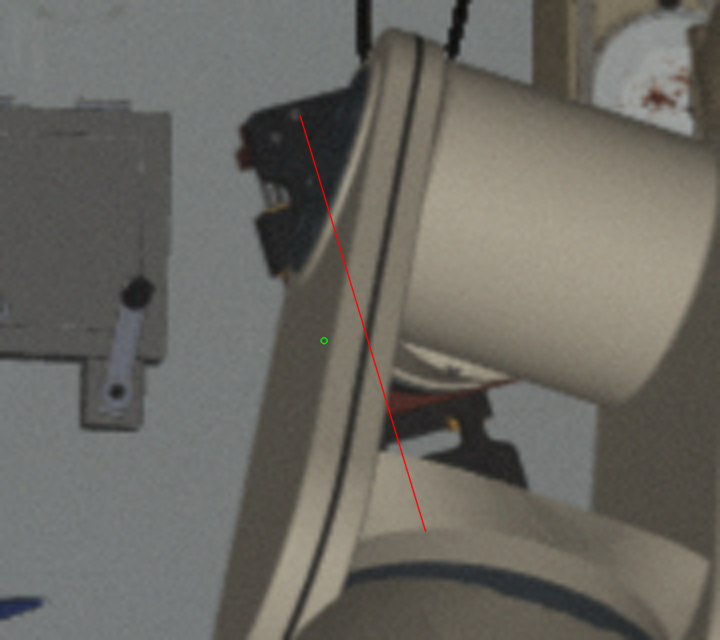

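The end brackets taper inward towards the bottom, to about ±79 mm there. With the lid fully back at 1.85 the body should just clear it. Continuing to the post.

Call:
apply_moves([
  [[0.01, 0.02, -0.03, 0.18], [0.02, 0.04, -0.06, 0.36], [0.03, 0.05, -0.09, 0.54], [0.032, 0.05, -0.1, 0.72], [0.032, 0.05, -0.11, 0.9], [0.032, 0.05, -0.12, 1.08], [0.032, 0.05, -0.13, 1.15], [0.032, 0.05, -0.13, 1.15]],
])

```text
t: 4.55
ee_pos: [532.6, -108.1, 274.1]
orientation: [0.134, 1.568, -0.134]
ft_force: [-0.1, 0.1, -0.4]
width: 50.0
```

```bash
python3 - <<'E'
from h import *
im=shot('wrist','w2');o=readout.get_obs();print(o['ee_pos'],o['ft_force'],o['qpos'].round(2))
R=cv2.Rodrigues(o['orientation'])[0];print(R.round(3)[:,1])
print(proj(im,[[546,-82.5,80]]), proj(im,[o['ee_pos']+R@[163,0,0]]))
for u in ([546,-82.5,80],):
    pass
print([ (m['position'],m['conf']) for m in models.place_of('wrist','latch_post')[:2]])
E
```

```text
[ 532.90628492 -107.95188383  274.56708831] [-0.26255588 -0.06441703 -0.60791689] [-0.22  0.49  1.89 -0.    0.76 -1.62]
[ 0.17   0.985 -0.   ]
[[389.39763062 316.03765289]] [[327.38583499 332.01235232]]
[([544.0, -89.7, 75.4], 0.93)]
```

View pics/w2.png

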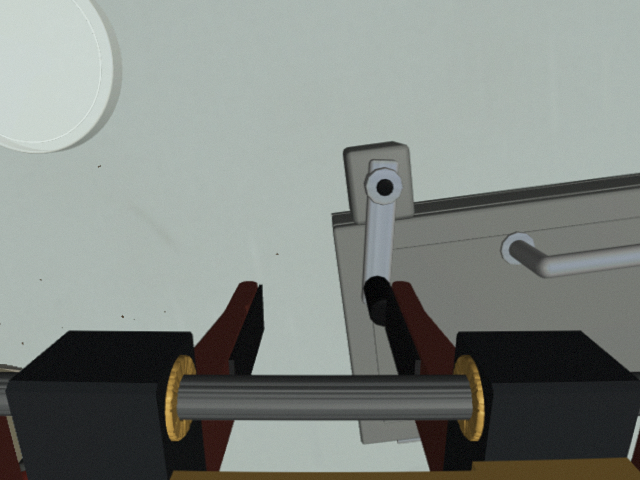

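```bash
python3 - <<'E'
from h import *
im=viewer.get_image('wrist');overlay(im,[],(320,140,480,340),'w2z',4)
print(ray(im,[[381,315]],80),ray(im,[[385,187]],50))
E
```

```text
[[546.04787284 -85.73116909  80.        ]] [[495.59042548 -73.17693148  50.        ]]
```

View pics/w2z.png

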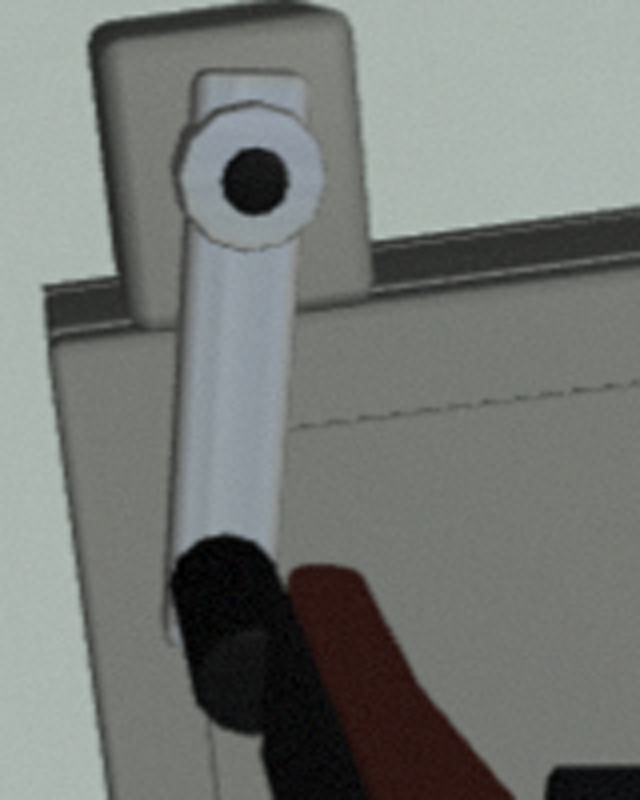

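Call:
apply_moves([
  [[0.0125, 0.023, 0, -0.05], [0.0125, 0.023, 0, -0.05], [0.0125, 0.023, -0.02, -0.05], [0.0125, 0.023, -0.038, -0.05], [0.0125, 0.023, -0.038, -0.05]],
])

```text
t: 5.32
ee_pos: [544.9, -84.1, 235.4]
orientation: [0.171, 1.567, -0.17]
ft_force: [-0.7, -0.5, -0.5]
width: 49.9
```

Call:
apply_moves([
  [[0, 0, 0, 0], [0, 0, 0, 0], [0, 0, 0, 0], [0, 0, 0, 0], [0, 0, 0, 0]],
], gripper=0.01)

```text
t: 5.95
ee_pos: [545.9, -83.9, 237.0]
orientation: [0.17, 1.563, -0.17]
ft_force: [0.7, 0.7, 1.0]
width: 13.7
```

Call:
apply_moves([
  [[-0.0026, -0.0088, 0, -0.18], [-0.0068, -0.017, 0, -0.36], [-0.0123, -0.0243, 0, -0.54], [-0.0191, -0.0305, 0, -0.72]],
])

```text
t: 6.45
ee_pos: [526.6, -114.8, 236.9]
orientation: [0.735, 1.442, -0.735]
ft_force: [-0.7, -1.5, 2.7]
width: 13.1
```

Call:
apply_moves([
  [[-0.0078, -0.0049, 0, -0.18], [-0.0163, -0.0083, 0, -0.36], [-0.0253, -0.0101, 0, -0.54], [-0.0344, -0.0103, 0, -0.72], [-0.0405, -0.0095, 0, -0.84], [-0.0405, -0.0095, 0, -0.84]],
])

```text
t: 7.2
ee_pos: [485.3, -124.8, 237.0]
orientation: [1.358, 1.104, -1.361]
ft_force: [-4.6, -10.5, 4.7]
width: 13.5
```

Call:
apply_moves([
  [[0, 0, 0, 0], [0, 0, 0, 0], [0, 0, 0, 0]],
], gripper=0.04)

```text
t: 7.58
ee_pos: [486.2, -123.7, 236.6]
orientation: [1.359, 1.105, -1.359]
ft_force: [-0.0, -0.1, 0.3]
width: 38.9
```

Call:
apply_moves([
  [[0, 0, 0.02, 0], [0, 0, 0.04, 0], [0, 0, 0.06, 0], [0, 0, 0.06, 0]],
])

```text
t: 8.07
ee_pos: [486.7, -123.8, 297.8]
orientation: [1.36, 1.102, -1.357]
ft_force: [0.2, -0.3, 0.4]
width: 40.1
```

```bash
python3 - <<'E'
from h import *
o=readout.get_obs();R=cv2.Rodrigues(o['orientation'])[0];print(o['t'],o['ee_pos'],R[:,1],o['ft_force'])
im=shot('wrist','w3'); 
print([ (m['position'],m['conf']) for m in models.place_of('wrist','latch_post')[:2]])
print([ (m['position'],m['conf']) for m in models.place_of('wrist','lid_bar')[:2]])
E
```

```text
8.075 [ 486.68719774 -123.84402356  297.76082149] [ 0.97890476 -0.2042958   0.00294755] [ 0.21581836 -0.34672249  0.4075027 ]
[([486.7, -129.1, 72.1], 0.88)]
[([581.6, -79.1, 12.2], 0.55)]
```

View pics/w3.png

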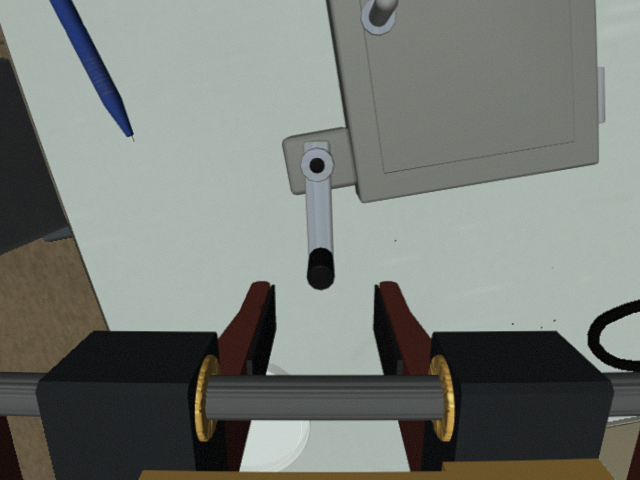

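Lever stands at (316,165)→(320,275), clear of the lid at about 1.7 rad, and the lid is still shut. Next, the bar.

Call:
apply_moves([
  [[0.015, 0.05, 0, 0.09], [0.035, 0.1, 0, 0.186], [0.054, 0.15, 0, 0.186], [0.054, 0.153, 0, 0.186], [0.054, 0.153, 0, 0.186]],
], gripper=0.05)

```text
t: 8.85
ee_pos: [539.5, 29.2, 295.7]
orientation: [1.222, 1.202, -1.225]
ft_force: [-0.4, 0.2, 0.5]
width: 50.4
```

```bash
python3 - <<'E'
from h import *
o=readout.get_obs();R=cv2.Rodrigues(o['orientation'])[0];print(o['t'],o['ee_pos'],R[:,1])
im=shot('wrist','w4'); print(proj(im,[[540.5,29,71],[541.5,67,71],[540,-9,71]]))
print([ (m['position'],m['conf']) for m in models.place_of('wrist','lid_bar')[:2]])
E
```

```text
8.85 [539.51579097  29.18817577 295.67005071] [ 0.99981897 -0.01890229 -0.00217281]
[[327.31098533 270.91923041]
 [328.06616056 195.30874733]
 [327.57402088 339.46521458]]
[([535.3, 36.1, 70.8], 0.84), ([649.1, -6.5, 32.0], 0.59)]
```

View pics/w4.png

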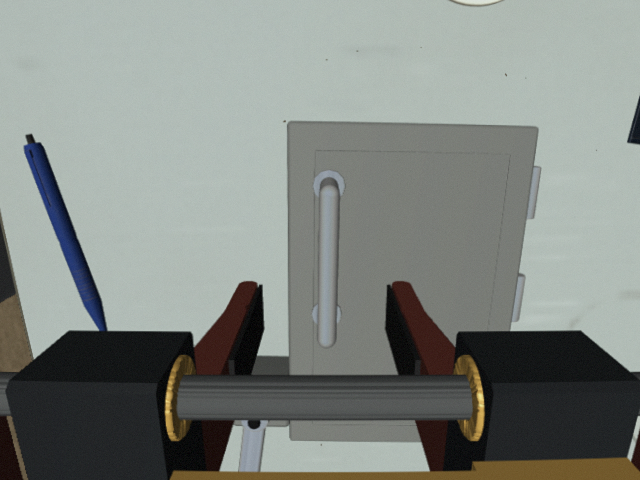

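The bar lies from (329,185) to (327,345), matching the prediction. Descend and grip.

Call:
apply_moves([
  [[0.001, 0, -0.03, 0], [0.001, 0, -0.055, 0], [0.001, 0, -0.063, 0], [0.001, 0, -0.063, 0]],
])

```text
t: 9.45
ee_pos: [540.9, 28.4, 233.5]
orientation: [1.224, 1.2, -1.226]
ft_force: [-0.4, -0.6, -0.5]
width: 50.2
```

Call:
apply_moves([
  [[0, 0, 0, 0], [0, 0, 0, 0], [0, 0, 0, 0], [0, 0, 0, 0], [0, 0, 0, 0]],
], gripper=0.004)

```text
t: 10.07
ee_pos: [540.9, 29.2, 233.8]
orientation: [1.224, 1.2, -1.224]
ft_force: [-1.6, -0.0, 2.6]
width: 9.3
```

```bash
python3 - <<'E'
import numpy as np
# bar arc rel. to hinge in case frame; increments
a0=np.arctan2(40,-111); r=np.hypot(40,111)
for th in np.arange(0,1.87,0.12): print(round(th,2), np.round([r*np.cos(a0-th)+111, -0.02*(r*np.cos(a0-th)+111), r*np.sin(a0-th)-40],1))
from h import *; o=readout.get_obs(); print(o['ee_pos'],o['ft_force'],o['width'])
E
```

```text
0.0 [ 0. -0.  0.]
0.12 [ 5.6 -0.1 13. ]
0.24 [12.7 -0.3 25.2]
0.36 [21.2 -0.4 36.5]
0.48 [31.  -0.6 46.7]
0.6 [42.  -0.8 55.7]
0.72 [53.9 -1.1 63.3]
0.84 [66.7 -1.3 69.4]
0.96 [80.1 -1.6 73.9]
1.08 [94.  -1.9 76.8]
1.2 [108.1  -2.2  78. ]
1.32 [122.2  -2.4  77.5]
1.44 [136.2  -2.7  75.3]
1.56 [149.8  -3.   71.4]
1.68 [162.9  -3.3  66. ]
1.8 [175.2  -3.5  59. ]
[540.92143805  29.21171449 233.81427208] [-1.55809009 -0.03458396  2.56091204] 9.322064842643844
```

Call:
apply_moves([
  [[0.0056, 0, 0.013, 0], [0.0127, -0.0003, 0.0252, 0], [0.0212, -0.0004, 0.0365, 0], [0.031, -0.0006, 0.0467, 0], [0.042, -0.0008, 0.0557, 0], [0.0539, -0.0011, 0.0633, 0]],
])

```text
t: 10.82
ee_pos: [593.9, 27.7, 298.5]
orientation: [1.221, 1.203, -1.228]
ft_force: [-10.4, -2.7, 10.4]
width: 9.0
```

Call:
apply_moves([
  [[0.0128, -0.0002, 0.0061, 0], [0.0262, -0.0005, 0.0106, 0], [0.0401, -0.0008, 0.0135, 0], [0.0542, -0.0011, 0.0147, 0], [0.0683, -0.0013, 0.0142, 0], [0.0823, -0.0016, 0.012, 0], [0.0959, -0.0019, 0.0081, 0]],
])

```text
t: 11.7
ee_pos: [692.0, 25.1, 307.0]
orientation: [1.224, 1.197, -1.223]
ft_force: [-2.8, -6.0, 2.5]
width: 9.2
```

Call:
apply_moves([
  [[0.0065, -0.0002, -0.0026, 0], [0.0131, -0.0003, -0.0054, 0], [0.0193, -0.0004, -0.0088, 0], [0.0254, -0.0005, -0.0124, 0], [0.0254, -0.0005, -0.0124, 0]],
])

```text
t: 12.32
ee_pos: [717.5, 24.5, 294.2]
orientation: [1.224, 1.196, -1.223]
ft_force: [0.9, -6.1, 0.9]
width: 9.5
```

Call:
apply_moves([
  [[0.002, 0, -0.0012, 0], [0.004, 0, -0.0026, 0], [0.005, 0, -0.0035, 0]],
])

```text
t: 12.7
ee_pos: [721.3, 24.5, 291.8]
orientation: [1.222, 1.199, -1.226]
ft_force: [-12.8, -5.8, 17.2]
width: 9.3
```

```bash
python3 - <<'E'
from h import *
o=readout.get_obs();print(o['t'],o['ee_pos'],o['ft_force'],o['width'])
im=viewer.get_image('scene');overlay(im,[],(230,120,400,280),'s5',4)
E
```

```text
12.7 [721.31213351  24.46600827 291.75755641] [-12.81175752  -5.81876445  17.17477386] 9.325296069899297
```

View pics/s5.png

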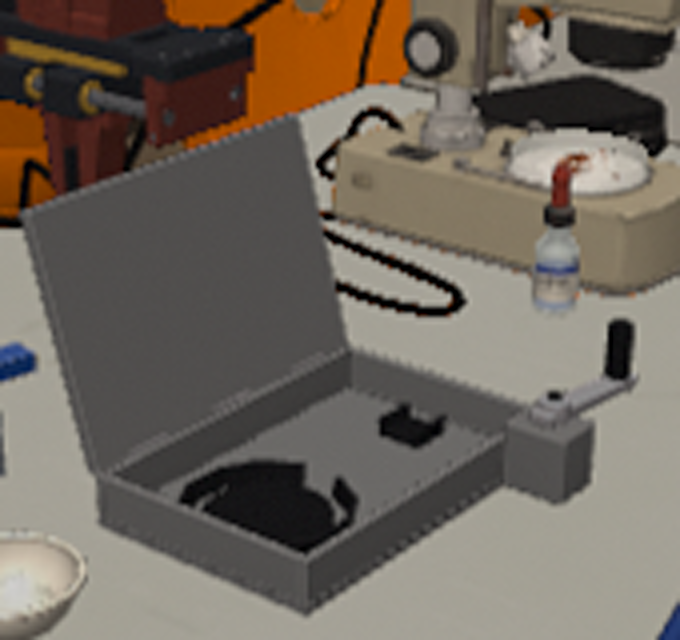

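The lid leans back and force is building, so it is at its stop. Release and lift straight up.

Call:
apply_moves([
  [[0, 0, 0, 0], [0, 0, 0, 0], [0, 0, 0, 0]],
], gripper=0.017)

```text
t: 13.12
ee_pos: [721.7, 25.8, 289.5]
orientation: [1.224, 1.199, -1.223]
ft_force: [-0.5, -0.9, 0.4]
width: 16.9
```

Call:
apply_moves([
  [[0.001, 0, 0.012, 0], [0.001, 0, 0.03, 0], [0.001, 0, 0.06, 0], [0.001, 0, 0.1, 0], [0.001, 0, 0.12, 0]],
])

```text
t: 13.75
ee_pos: [722.8, 25.7, 413.2]
orientation: [1.226, 1.196, -1.22]
ft_force: [0.9, -0.6, 0.0]
width: 17.3
```

```bash
python3 - <<'E'
from h import *
o=readout.get_obs();print(o['t'],o['ee_pos'],o['ft_force'],o['width'])
im=viewer.get_image('scene');overlay(im,[],(230,120,400,280),'s6',4)
im=viewer.get_image('top');overlay(im,[],(270,170,400,290),'t6',5)
# case floor/insert visible
print([ (m['position'],m['conf']) for c in('top','scene') for l in ('pocket_round','pocket_handle','lid_bar','latch_post') for m in models.place_of(c,l)[:1]])
E
```

```text
13.75 [722.80460106  25.70722672 413.19431715] [ 0.87029066 -0.61137146  0.01737731] 17.255366995060747
[([453.0, 339.1, 1.3], 0.75), ([614.7, -283.0, 0.4], 0.36), ([583.8, -80.7, 9.1], 0.78), ([718.1, 26.8, 124.8], 0.71), ([490.8, -123.3, 70.6], 0.67)]
```

View pics/s6.png

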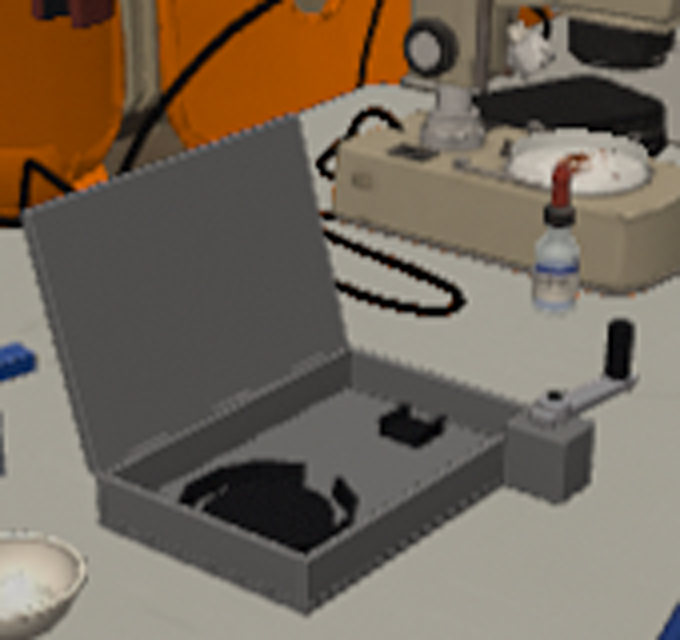

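View pics/t6.png

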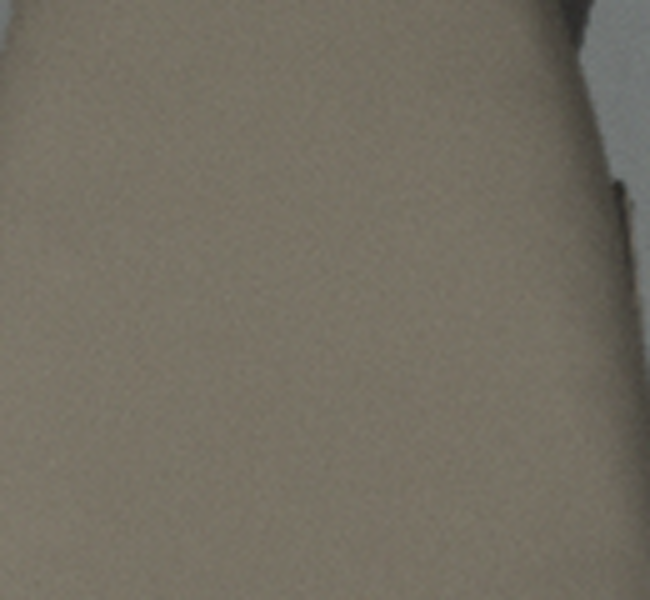

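Call:
apply_moves([
  [[-0.04, -0.015, 0.02, 0], [-0.08, -0.03, 0.04, 0], [-0.12, -0.045, 0.06, 0], [-0.137, -0.05, 0.06, 0], [-0.137, -0.05, 0.06, 0], [-0.137, -0.05, 0.06, 0]],
])

```text
t: 15.0
ee_pos: [586.2, -24.0, 468.4]
orientation: [1.224, 1.2, -1.224]
ft_force: [-0.5, 0.0, 0.2]
width: 16.9
```

```bash
python3 - <<'E'
from h import *
o=readout.get_obs();print(o['t'],o['ee_pos'])
im=viewer.get_image('wrist')
p=(585.5,-1,-0.02); import numpy as np
a=np.linspace(0,2*np.pi,60)
P=[C(np.c_[38.5*np.cos(a),49.5+38.5*np.sin(a),0*a+9],*p),C([[0,49.5,9]],*p),C([[0,-80,9]],*p),C([[-63,-97,30],[63,-97,30],[63,97,30],[-63,97,30],[-63,-97,30]],*p),C([[-9.5,-67,9],[-9.5,-93,9]],*p),C([[9.5,-67,9],[9.5,-93,9]],*p)]
overlay(im,P,(0,0,640,480),'w7',1.2)
print([ (l,m['position'],m['conf']) for l in ('pocket_round','pocket_handle') for m in models.place_of('wrist',l)[:1]])
E
```

```text
15.0 [586.20555367 -24.04869299 468.38897238]
[('pocket_round', [588.1, 47.4, 12.9], 0.64), ('pocket_handle', [581.4, -81.3, 13.1], 0.78)]
```

View pics/w7.png

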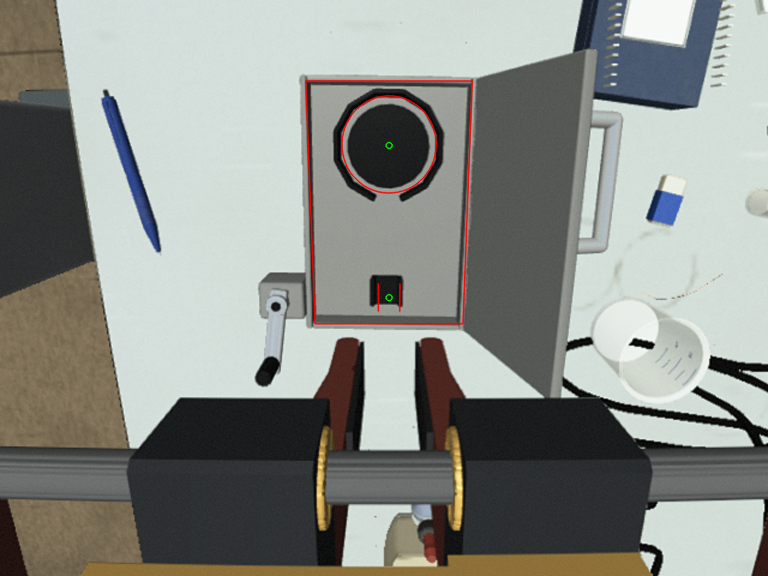

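```bash
cat > ov.py <<'E'
from h import *
import sys
p=tuple(float(v) for v in sys.argv[1:4])
im=viewer.get_image('wrist')
a=np.linspace(0,2*np.pi,60); rc=lambda x0,y0,x1,y1,z:C([[x0,y0,z],[x1,y0,z],[x1,y1,z],[x0,y1,z],[x0,y0,z]],*p)
P=[C(np.c_[38.5*np.cos(a),49.5+38.5*np.sin(a),0*a+9],*p),C([[0,49.5,9]],*p),rc(-63,-97,63,97,30),rc(-68,-102,68,102,30),rc(-9.5,-93,9.5,-67,9)]
overlay(im,P,(240,50,400,280),sys.argv[4],4 if len(sys.argv)<6 else 3)
E
python3 ov.py 585.5 -1 -0.02 z7 3
```

```text
(no output)
```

View pics/z7.png

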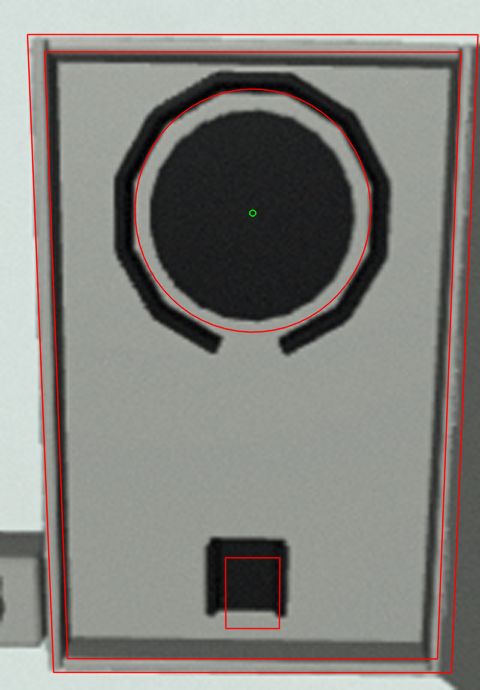

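The case overlay agrees to about 1 mm. Refined case pose: (584.8, -1.5), yaw -0.028. On to the lens.

Call:
apply_moves([
  [[-0.03, 0.05, 0, 0.02], [-0.05, 0.1, -0.02, 0.04], [-0.07, 0.15, -0.05, 0.06], [-0.09, 0.2, -0.08, 0.08], [-0.11, 0.25, -0.11, 0.1], [-0.129, 0.297, -0.14, 0.116], [-0.129, 0.297, -0.14, 0.116], [-0.129, 0.297, -0.14, 0.116]],
], gripper=0.05)

```text
t: 16.2
ee_pos: [456.7, 272.9, 329.1]
orientation: [1.137, 1.253, -1.138]
ft_force: [-0.5, 0.6, 0.0]
width: 50.0
```

```bash
cat > lens.py <<'E'
from h import *
import sys
p=tuple(float(v) for v in sys.argv[1:4])
o=readout.get_obs();R=cv2.Rodrigues(o['orientation'])[0];print(o['t'],o['ee_pos'],np.arctan2(R[1,1],R[0,1]),o['ft_force'].round(1))
im=viewer.get_image('wrist'); a=np.linspace(0,2*np.pi,60)
P=[C(np.c_[35.5*np.cos(a),49.5+35.5*np.sin(a),0*a+9],*p),C([[-5.5,-1,5.5],[-5.5,-85,5.5],[5.5,-85,5.5],[5.5,-1,5.5]],*p),C([[0,-18,11]],*p)]
overlay(im,P,(0,0,640,480),sys.argv[4],1.2)
print([ (l,m['position'],m['conf']) for l in ('lens_round','lens_handle','lens_grip') for m in models.place_of('wrist',l)[:1]])
E
python3 lens.py 455.3 291 0.096 l8
```

```text
16.2 [456.65233461 272.94250683 329.06080858] 0.0969325168802036 [-0.5  0.6  0. ]
[('lens_round', [452.1, 345.7, 2.9], 0.83), ('lens_handle', [466.2, 209.7, -0.9], 0.97), ('lens_grip', [455.7, 271.7, 2.9], 0.82)]
```

View pics/l8.png

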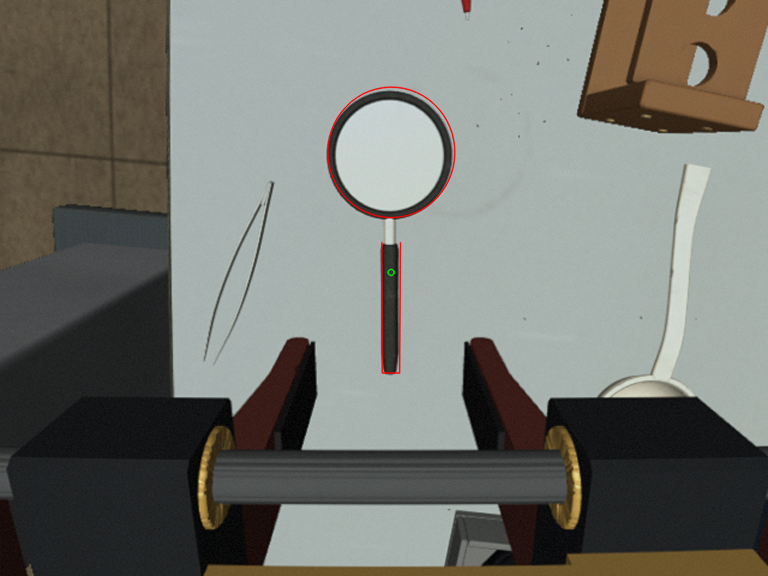

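Predicted lens outline fits the picture within about 2 px, so I can descend.

Call:
apply_moves([
  [[0, 0, -0.05, 0], [0, 0, -0.1, 0], [0, 0, -0.125, 0], [0, 0, -0.135, 0], [0, 0, -0.138, 0], [0, 0, -0.138, 0]],
])

```text
t: 17.15
ee_pos: [456.9, 272.7, 192.1]
orientation: [1.14, 1.252, -1.137]
ft_force: [0.4, 0.4, 0.2]
width: 49.6
```

```bash
python3 lens.py 455.0 290.5 0.096 l9
```

```text
17.15 [456.89500998 272.69625784 192.13937687] 0.09559509693304157 [0.4 0.4 0.2]
[('lens_round', [454.9, 342.2, 2.0], 0.73), ('lens_handle', [466.3, 206.5, -5.5], 0.87), ('lens_grip', [458.6, 270.6, 4.8], 0.87)]
```

View pics/l9.png

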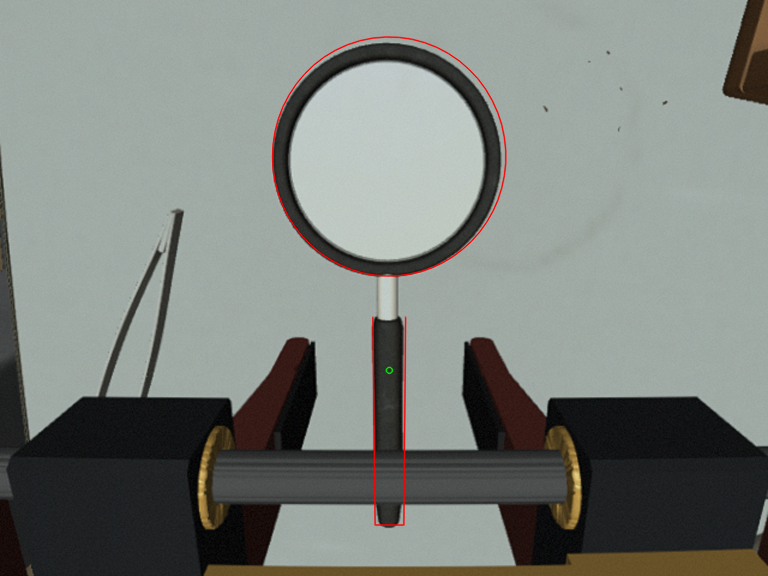

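Call:
apply_moves([
  [[0, 0, -0.004, 0], [0, 0, -0.0072, 0], [0, 0, -0.0072, 0]],
])

```text
t: 17.73
ee_pos: [456.2, 272.6, 183.6]
orientation: [1.138, 1.253, -1.139]
ft_force: [-0.2, 0.4, 0.3]
width: 50.2
```

Call:
apply_moves([
  [[0, 0, 0, 0], [0, 0, 0, 0], [0, 0, 0, 0], [0, 0, 0, 0], [0, 0, 0, 0], [0, 0, 0, 0]],
], gripper=0.004)

```text
t: 18.48
ee_pos: [456.4, 272.6, 184.0]
orientation: [1.138, 1.253, -1.138]
ft_force: [0.8, 0.3, 0.3]
width: 9.8
```

Call:
apply_moves([
  [[0, 0, 0.01, 0], [0, 0, 0.03, 0], [0, 0, 0.06, 0], [0, 0, 0.06, 0]],
])

```text
t: 18.98
ee_pos: [457.1, 273.1, 246.2]
orientation: [1.142, 1.252, -1.134]
ft_force: [0.9, -0.4, -1.3]
width: 10.6
```

```bash
python3 - <<'E'
from h import *
im=shot('wrist','l10');o=readout.get_obs();print(o['t'],o['ee_pos'],o['ft_force'],o['width'])
im=viewer.get_image('scene');overlay(im,[],(200,220,380,400),'s10',4)
E
```

```text
19.025 [456.58507614 272.78206713 245.0187805 ] [-0.08509793 -0.5655917  -1.0266792 ] 10.298531690835112
```

View pics/l10.png

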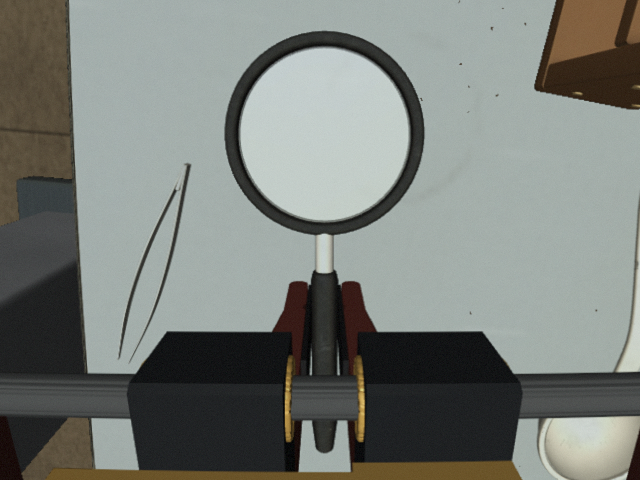

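View pics/s10.png

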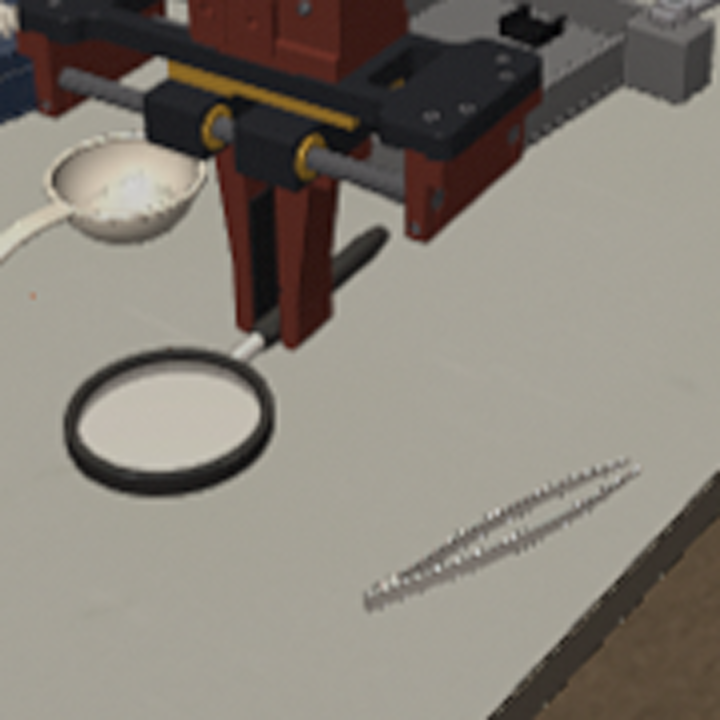

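Lens is held, with the glass ring centred at (324,132). I'll check whether it sagged by fitting a tilt.

```bash
cat > tilt.py <<'E'
from h import *
from scipy.optimize import least_squares
o=readout.get_obs();R=cv2.Rodrigues(o['orientation'])[0];psi=np.arctan2(R[1,1],R[0,1])
print(o['t'],o['ee_pos'],psi)
im=viewer.get_image('wrist')
g=cv2.cvtColor(im['color'],cv2.COLOR_RGB2GRAY)
# dark ring: outer contour of dark pixels in upper image
m=((g<75)*255).astype(np.uint8); m[330:]=0
cs,_=cv2.findContours(m,cv2.RETR_EXTERNAL,cv2.CHAIN_APPROX_NONE)
c=[c for c in cs if 60<cv2.boundingRect(c)[3]<300 and abs(cv2.boundingRect(c)[0]+cv2.boundingRect(c)[2]/2-324)<60]
c=max(c,key=cv2.contourArea).reshape(-1,2); print(cv2.boundingRect(c))
c=c[c[:,1]<215]; (eu,ev),(ea,eb),ang=cv2.fitEllipse(c.astype(np.float32)); print('ellipse',eu,ev,ea,eb,ang)
a=np.linspace(0,2*np.pi,90)
pk=o['ee_pos']+R@[182,0,0]   # tip
def circ(zt,pitch,z,y0=None):
    # glass ring silhouette (outer, top & bottom edges) in grip frame: y along handle dir from grip (67.5)
    P=[]
    for h in (0,9):
        q=np.c_[35.5*np.cos(a),67.5+y0+35.5*np.sin(a),0*a+h]
        cp,sp=np.cos(pitch),np.sin(pitch)
        q=np.c_[q[:,0],q[:,1]*cp-(q[:,2]-5.5)*sp,q[:,1]*sp+(q[:,2]-5.5)*cp+5.5]
        w=C(q,pk[0],pk[1],psi); w[:,2]+=zt; P.append(proj(im,w))
    return cv2.fitEllipse(cv2.convexHull(np.concatenate(P).astype(np.float32)).reshape(-1,1,2))
for pitch in (-.1,-.05,0,.05):
    for y0 in (-1,0,): print(pitch,y0,[np.round(v,1) for v in circ(pk[2]-2,pitch,0,y0)])
E
python3 tilt.py
```

```text
19.075 [456.20686565 272.58824189 244.14279335] 0.09606553447317799
(225, 31, 199, 204)
ellipse 324.1176452636719 132.7791748046875 198.06326293945312 202.902099609375 0.1410246640443802
-0.1 -1 [array([324.7, 133.9]), array([195.9, 200. ]), np.float64(0.2)]
-0.1 0 [array([324.7, 131.1]), array([196.1, 200.4]), np.float64(0.1)]
-0.05 -1 [array([324.7, 132.7]), array([200.1, 204.8]), np.float64(0.3)]
-0.05 0 [array([324.7, 129.9]), array([200.3, 205.3]), np.float64(0.2)]
0 -1 [array([324.8, 132. ]), array([204.5, 209.2]), np.float64(0.4)]
0 0 [array([324.8, 129. ]), array([204.8, 209.9]), np.float64(0.3)]
0.05 -1 [array([324.8, 131.7]), array([209. , 213.2]), np.float64(0.6)]
0.05 0 [array([324.8, 128.6]), array([209.4, 214. ]), np.float64(0.5)]
```

Held almost level, with sag of about 0.03 or less. Carry it over the case.

Call:
apply_moves([
  [[0.01, -0.03, 0.02, -0.02], [0.03, -0.075, 0.03, -0.04], [0.05, -0.12, 0.03, -0.06], [0.07, -0.165, 0.03, -0.08], [0.09, -0.21, 0.03, -0.1], [0.11, -0.25, 0.03, -0.124], [0.125, -0.28, 0.03, -0.124], [0.1275, -0.2918, 0.03, -0.124]],
])

```text
t: 20.12
ee_pos: [584.1, -20.7, 272.8]
orientation: [1.231, 1.196, -1.232]
ft_force: [-0.8, 0.8, 0.3]
width: 10.3
```

Call:
apply_moves([
  [[0, 0, 0, 0], [0, 0, 0, 0]],
])

```text
t: 20.38
ee_pos: [583.1, -18.1, 273.6]
orientation: [1.229, 1.197, -1.23]
ft_force: [-0.2, -0.3, -0.8]
width: 10.4
```

```bash
cat > chk.py <<'E'
from h import *
import sys
o=readout.get_obs();R=cv2.Rodrigues(o['orientation'])[0];psi=np.arctan2(R[1,1],R[0,1])
print(o['t'],o['ee_pos'],psi,o['ft_force'],o['width'])
p=(584.8,-1.5,-0.028); im=viewer.get_image('wrist')
a=np.linspace(0,2*np.pi,60); rc=lambda x0,y0,x1,y1,z:C([[x0,y0,z],[x1,y0,z],[x1,y1,z],[x0,y1,z],[x0,y0,z]],*p)
P=[C(np.c_[38.5*np.cos(a),49.5+38.5*np.sin(a),0*a+9],*p),C([[0,49.5,9]],*p),rc(-63,-97,63,97,30),rc(-68,-102,68,102,30)]
overlay(im,P,(0,0,640,480),sys.argv[1],1.2)
E
python3 chk.py c11
```

```text
20.375 [583.13821053 -18.13053456 273.57536552] -0.027149219635451402 [-0.15944088 -0.33347609 -0.81458455] 10.407754484836563
```

View pics/c11.png

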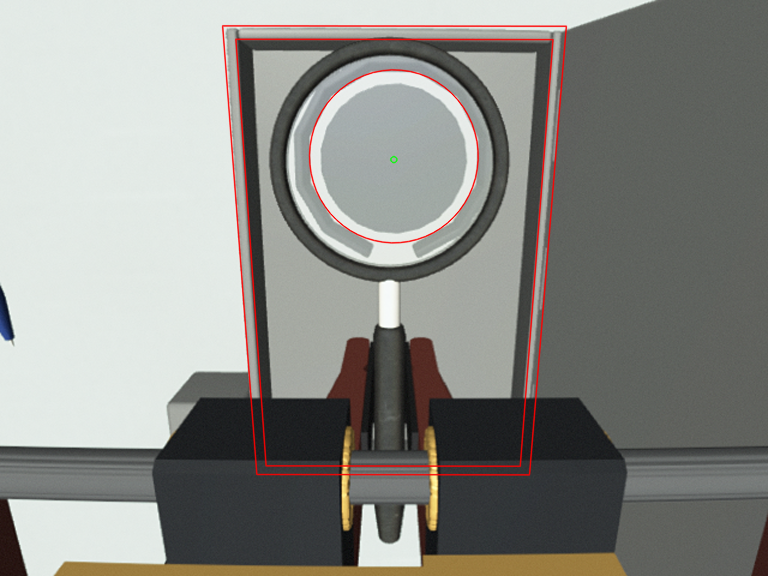

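Seat centre is at (393,158), as predicted. Lower in stages, watching the force.

Call:
apply_moves([
  [[0, -0.0005, -0.02, 0], [0, -0.0005, -0.04, 0], [0, -0.0005, -0.055, 0], [0, -0.0005, -0.06, 0], [0, -0.0005, -0.06, 0]],
])

```text
t: 21.05
ee_pos: [583.8, -19.7, 213.4]
orientation: [1.229, 1.197, -1.231]
ft_force: [0.1, -0.1, -1.1]
width: 10.4
```

```bash
python3 chk.py c12; python3 -c "
from h import *
im=viewer.get_image('scene');overlay(im,[],(230,120,400,280),'s12',4)"
```

```text
21.05 [583.75561899 -19.68106586 213.3706405 ] -0.028085536083418322 [ 0.06800985 -0.14338001 -1.10942678] 10.365921563780645
```

View pics/c12.png

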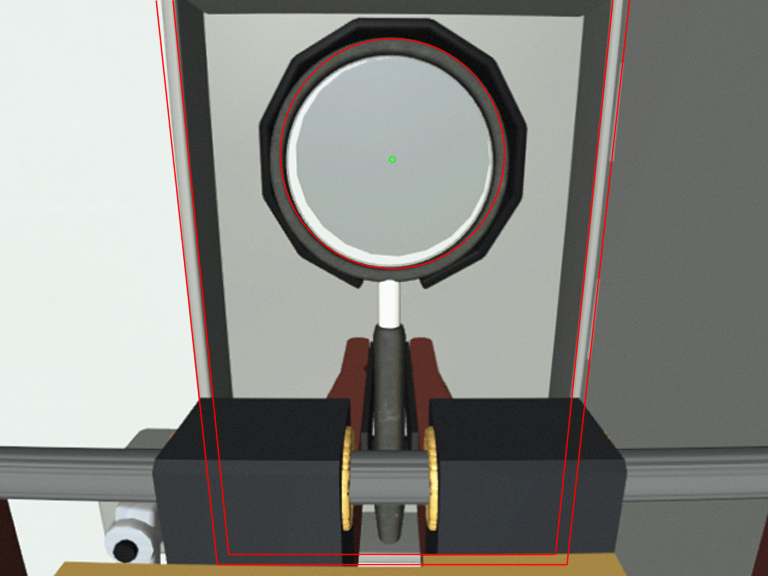

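View pics/s12.png

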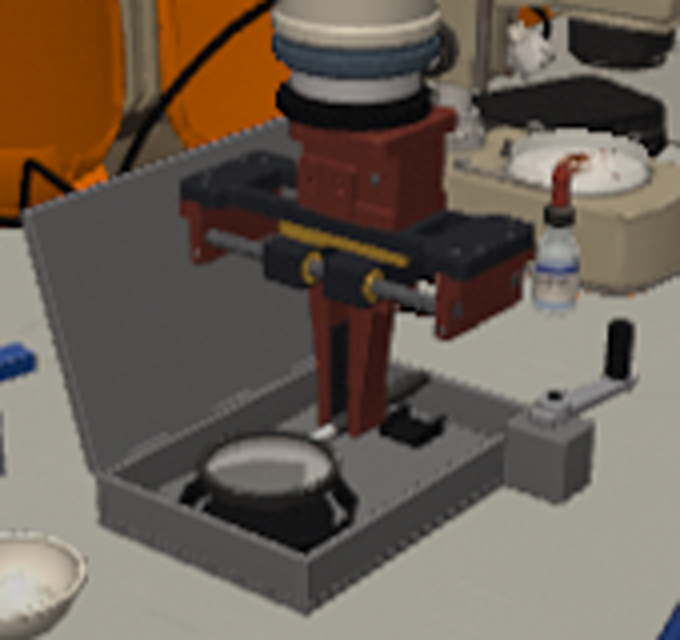

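```bash
python3 - <<'E'
from h import *
o=readout.get_obs();R=cv2.Rodrigues(o['orientation'])[0]
im=viewer.get_image('wrist'); g=cv2.cvtColor(im['color'],cv2.COLOR_RGB2GRAY)
overlay(im,[],(200,0,460,240),'z12',3)
# glass inner circle: bright boundary
m=((g[:235]>120)*255).astype(np.uint8)
cs,_=cv2.findContours(m,cv2.RETR_EXTERNAL,cv2.CHAIN_APPROX_NONE)
for c in cs:
    if cv2.contourArea(c)>8000: print(cv2.boundingRect(c),cv2.fitEllipse(c))
tcp=o['ee_pos'];print(tcp)
print('grip pt',proj(im,[tcp+R@[180,0,0]]))
print('glass ray',ray(im,[[389.5/1.2,159.5/1.2]],33),'expected',C([[0,67,0]],tcp[0],tcp[1],-0.028))
E
```

```text
(239, 46, 172, 177) ((324.087646484375, 133.8762664794922), (171.03414916992188, 175.19284057617188), 179.0843963623047)
(169, 11, 315, 224) ((324.5914306640625, 122.16046905517578), (252.66644287109375, 329.37646484375), 90.00849914550781)
(0, 0, 165, 235) ((76.96958923339844, 121.65764617919922), (177.77642822265625, 285.6105651855469), 175.93553161621094)
[584.09826536 -19.69929825 214.27645763]
grip pt [[324.43730353 308.31507393]]
glass ray [[586.16227241  48.21363208  33.        ]] expected [[585.97402024  47.27443947   0.        ]]
```

View pics/z12.png

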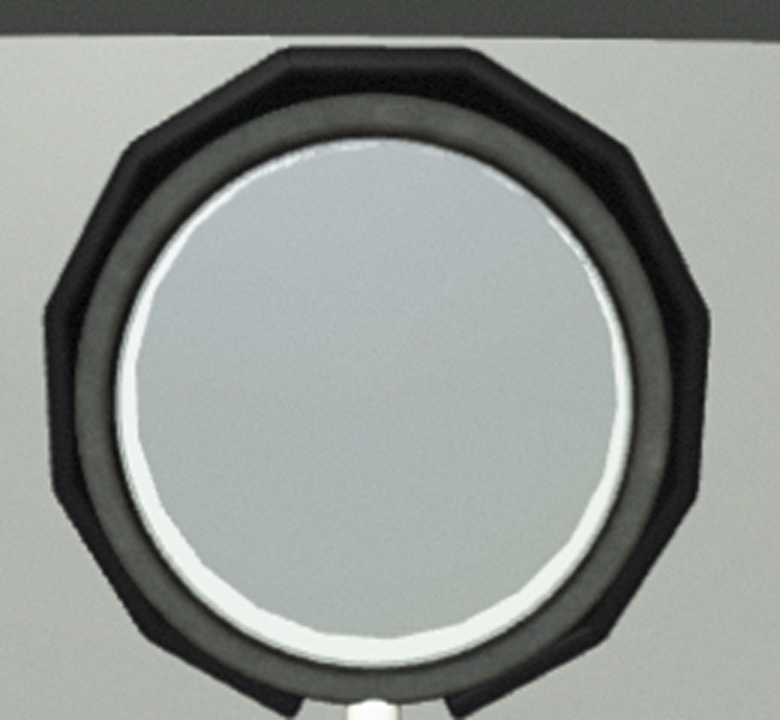

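Lens and seat agree within 1 mm. Lower the rest of the way gently.

Call:
apply_moves([
  [[0.0005, 0.0005, -0.006, 0], [0.0005, 0.0005, -0.011, 0], [0.0005, 0.0005, -0.014, 0], [0.0005, 0.0005, -0.016, 0], [0.0005, 0.0005, -0.016, 0]],
])

```text
t: 21.82
ee_pos: [584.3, -19.2, 197.8]
orientation: [1.23, 1.196, -1.23]
ft_force: [-0.6, -0.6, -1.4]
width: 10.1
```

```bash
python3 chk.py c13; python3 -c "
from h import *
im=viewer.get_image('scene');overlay(im,[],(230,120,400,280),'s13',4)"
```

```text
21.825 [584.27603203 -19.1658084  197.77676834] -0.028024717531247047 [-0.63901895 -0.61787622 -1.43785597] 10.147832562304801
```

View pics/s13.png

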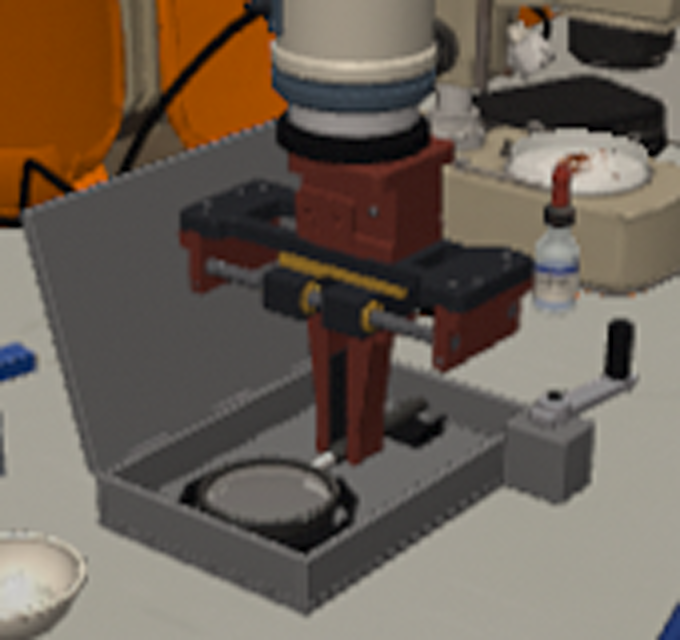

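View pics/c13.png

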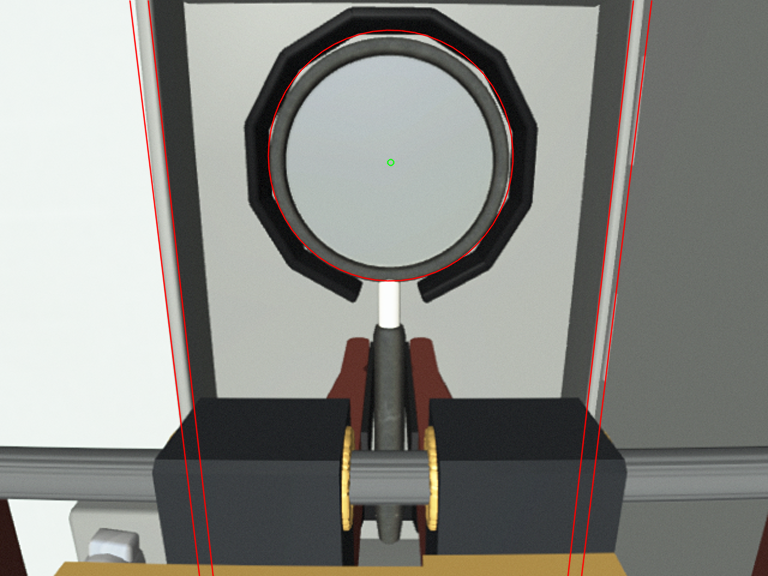

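Call:
apply_moves([
  [[0, 0, -0.0015, 0], [0, 0, -0.003, 0], [0, 0, -0.003, 0]],
])

```text
t: 22.3
ee_pos: [584.2, -19.1, 194.8]
orientation: [1.23, 1.196, -1.23]
ft_force: [-0.1, -0.6, -1.4]
width: 10.5
```

Call:
apply_moves([
  [[0, 0, -0.001, 0], [0, 0, -0.0016, 0], [0, 0, -0.0016, 0]],
])

```text
t: 22.68
ee_pos: [584.3, -19.1, 193.3]
orientation: [1.23, 1.196, -1.23]
ft_force: [-0.3, 0.2, -0.8]
width: 10.0
```

Call:
apply_moves([
  [[0, 0, 0, 0], [0, 0, 0, 0], [0, 0, 0, 0], [0, 0, 0, 0]],
], gripper=0.03)

```text
t: 23.18
ee_pos: [584.3, -19.2, 193.4]
orientation: [1.23, 1.196, -1.23]
ft_force: [-0.2, 0.1, 0.3]
width: 29.8
```

Call:
apply_moves([
  [[0, 0, 0.01, 0], [0, 0, 0.03, 0], [0, 0, 0.06, 0], [0, 0, 0.1, 0], [0, 0, 0.14, 0], [0, 0, 0.18, 0], [0, 0, 0.18, 0]],
])

```text
t: 24.05
ee_pos: [585.2, -19.2, 378.3]
orientation: [1.233, 1.19, -1.224]
ft_force: [-0.1, 0.1, 0.4]
width: 29.8
```

```bash
python3 chk.py c14; python3 - <<'E'
from h import *
im=viewer.get_image('scene');overlay(im,[],(230,120,400,280),'s14',4)
print([ (c,l,np.round(m['position'],1),m['conf']) for c in('wrist','scene') for l in ('lens_round','lens_handle','pocket_round','pocket_handle','latch_post') for m in models.place_of(c,l)[:1]])
E
```

```text
24.05 [585.20157646 -19.19739062 378.33012525] -0.028007656202584524 [-0.11984885  0.0685253   0.44382534] 29.77051220088409
[('wrist', 'lens_round', array([589.5,  51.4,   8.7]), 0.73), ('wrist', 'lens_handle', array([585. , -83.8,   4.3]), 0.84), ('wrist', 'pocket_round', array([586.1,   0.6,  -2.4]), 0.7), ('wrist', 'pocket_handle', array([585.6, -76.7,  12.2]), 0.73), ('scene', 'lens_round', array([586.3,  48.4,   7.1]), 0.77), ('scene', 'lens_handle', array([577.7, -81.1,  10.4]), 0.8), ('scene', 'pocket_round', array([586.2,  48.4,   8.8]), 0.75), ('scene', 'pocket_handle', array([583.5, -81.5,   9.7]), 0.85), ('scene', 'latch_post', array([ 490.9, -118.6,   70.5]), 0.55)]
```

View pics/c14.png

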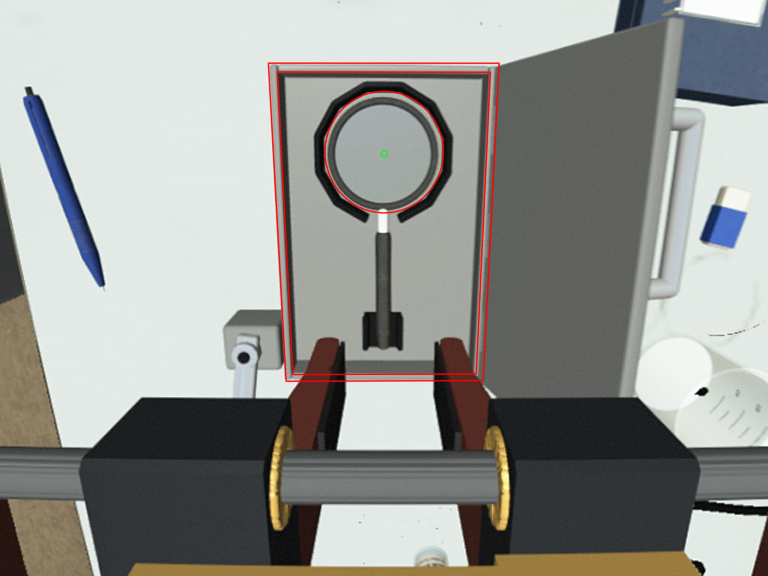

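View pics/s14.png

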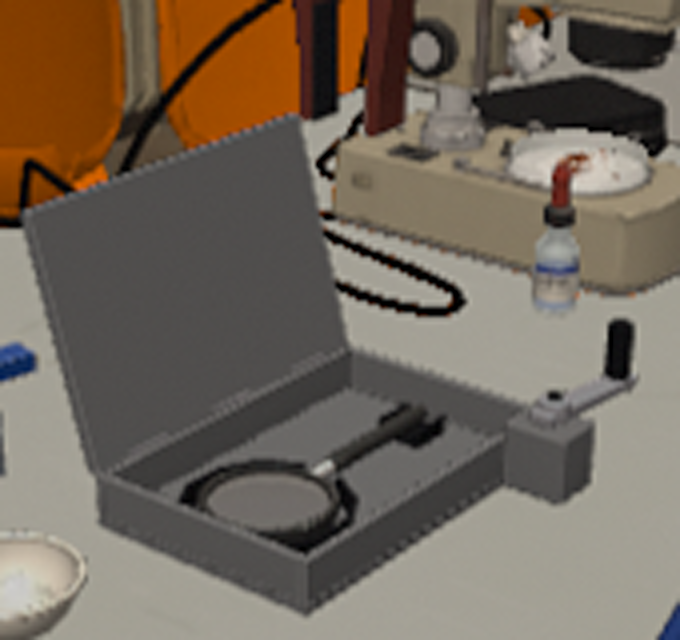

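The ring sits centred in the seat at (383,153), and the handle lies between the rails at (383,330). The lid is back, the lever is clear, and the gripper is up and touching nothing. Handing in.

```bash
python3 -c "
from h import *
print([(l,np.round(m['position'],1),m['conf']) for l in ('tea_strainer','dropper') for m in models.place_of('scene',l)[:1]])
print(workorder.close_job())"
```

```text
[('tea_strainer', array([624.9, 257.2,  -3.2]), 0.74), ('dropper', array([ 616.7, -283.8,   -0.9]), 0.78)]
the job is handed in; nothing more can be done
None
```

The hand lens is in its pocket, and I handed the job in at about 24 s; no verdict was reported.

I gripped the latch post and swung the lever to about 1.7 rad while the lid was still shut. Then I opened the lid by its bar to about its 1.85 rad stop. I picked the lens up by its handle, lowered it into the pocket, released it at seat height and lifted the gripper straight up.

**What the last checks showed:**
- **Lens:** it lies flat in the pictures, with the glass centred in the round seat to about 1 mm and the handle between its rails. I checked height and tilt only by eye and from the release height, not by measuring.
- **Lid and latch:** the lid leans back and the lever points clear of it.
- **Strainer and dropper:** both are where they started, within the networks' few millimetres of error.
- **Robot:** force on the tool was close to zero and it touched nothing.

**What disagreed:**
- **Scene-camera network:** it put the handle end about 6 mm to one side of the handle pocket (x 578 against 583).
- **Wrist-camera network:** it put the glass and handle end 2 to 4 mm from where I had measured the pocket points. It also placed the now-covered round seat about 47 mm from where it is.
- I trusted the pictures, which show the lens centred.

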